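# Change the sharpening station over from coarse to finishing

## Robot

A 6-joint arm with a two-finger parallel gripper is mounted at the origin on the work surface; the furniture and walls round the work are solid. World frame = base frame: x ahead of the robot, y to its left, z up, the work surface at z = 0. Lengths are in m, angles in degrees, forces in N, time in s.
With the tool pointing down it reaches from about 0.4 to 0.825 m from the base axis. Payload 7 kg.
Tool frame: the origin (TCP) lies midway between the tips of the shut fingers; the grasp point (between the pads) lies 19 mm behind it; z points along the fingers, y is the direction in which the jaws open and shut (so a half turn about z gives the same grasp; the last joint's range is limited). The gripper opens to 88 mm and grips with 3 to 60 N. Pads are 19 mm wide; open, the fingers measure 130 mm over their backs; the gripper's body (78 mm by 193 mm) begins 47 mm behind the grasp point.
Start: joints at [-46.748, 20.546, 0.682, 0, -70.136, -16.507], TCP at [0.304, -0.603, 0.227] pointing down, gripper open.
Joint ranges: [-176.03, 176.03], [-82.01, 121.73], [-58.28, 71.71], [-173.87, 95.51], [-174.79, -0.11], [-173.66, 173.66]. Speed limits (degrees/s): [136.94, 136.94, 172.46, 180, 180, 180].

## Interface

Orientations are given as a 3x3 rotation matrix whose columns are the frame's x, y, z axes.
In Python, from rig import robot gives the robot as it stands. Calls block until the motion is done:
- robot.goto(position, orientation): joint-space move of the TCP to a pose.
- robot.servo_line(position, ori=None, speed=0.15): straight line of the TCP; ori=None keeps the orientation; speed is the mean speed in m/s.
- robot.movej(angles): joint-space move.
- robot.move_gripper(opening): opening from 0.0 (shut) to 1.0 (fully open); the grip force is fixed at half the most; returns when the fingers have stopped.
- robot.dwell(seconds).
- robot.ik(position, orientation): joint angles nearest the present ones, or None.
- robot.grab_frame(name): name is "side" or "top" or "wrist"; returns (picture, depth): 480x640x3 uint8, red, green, blue; 480x640 float32, m along the optical axis (not along the pixel's ray), 0 where there is no reading.
- robot.camera_info(name): a dict with "vfov" (degrees; the focal length in pixels is half the picture's height over the tangent of half this angle, whatever the lens; pixels are square), "cx", "cy" (the principal point, pixels), "view" (4x4, takes a point from world to camera coordinates); the wrist camera has in their place "T_tool_cam" (4x4, takes a point from camera to tool coordinates, whose origin is the TCP and whose axes are the flange's). Camera axes: x right, y down, z forward; pixel columns grow to the right and rows downward; lengths in m; the calibration is good to about 2 mm. A picture is of the moment at which its call begins: read the wrist's pose just before it. camera_info takes no time and is no camera call.
A pose or a line that the arm cannot do raises robot.Unreachable and nothing moves.
- robot.job_done(): hands the job in, once; it reports no verdict.
Readings, each from a call of its own:
- robot.read_t(): time.
- robot.read_qpos(): joint angles.
- robot.read_qvel(): joint speeds.
- robot.read_effort(): joint torques, N m.
- robot.read_position(): TCP position.
- robot.read_tcp_rot(): TCP orientation.
- robot.read_force(): force on the tool from outside, world axes, zero at the start.
- robot.read_ft_torque(): the same for the moment, N m.
- robot.read_grip_width(): opening from 0.0 (shut) to 1.0 (fully open).
Only numpy, scipy, OpenCV 4.12 (cv2) and the standard library are available. Lean on these libraries where they do the work, as an engineer would, in place of code of your own. Each camera call takes 0.05 s, during which the arm holds its last target. There are 200 camera calls.

## Task

Change the sharpening station over from coarse to finishing: the ochre finishing stone goes into the black stone holder, properly seated between its jaws, with the small pale dressing stone lying flat on the middle of it, and the blue-grey coarse stone goes into the notches of the wooden drying stand, where the finishing stone is now. The dark dressing stone that lies on the coarse stone goes flat into the white dish. Holder and stand take one stone each, so use the teal rubber pad (or bare bench) to set a stone down on the way, and do not disturb the oil bottle or the brush cup.

Things in the scene. Friction and masses are not known exactly. Their poses are not given: they have to be found in the camera images.
- fine_mid (a point): The finishing stone: ochre-yellow whetstone on a grey underside, 69 wide x 181 long x 28 high (mm), 0.9 kg; starts in the wooden drying stand. Point at its centre, 14 mm above its underside; its y axis runs along its length, x across its width, z up. Grasp across the width near the middle.
- coarse_mid (a point): The coarse stone: pale blue-grey whetstone (near white in strong light), 67 wide x 170 long x 36 high (mm), 0.92 kg; starts in the black holder with the dark dressing stone on it. Point at its centre, 18 mm above its underside; y along its length, x across, z up. Grasp across the width near the middle.
- dresser_mid (a point): The dark dressing stone: small charcoal-coloured slip, 43 wide x 70 long x 14 high (mm), 0.1 kg; starts lying on top of the coarse stone. Point at its centre, 7 mm above its underside; y along its length, x across, z up.
- nagura_mid (a point): The pale dressing stone: small light-grey block, 31 wide x 45 long x 14 high (mm), 0.04 kg; starts in the white dish, in the half towards the dish's +y end. Point at its centre, 7 mm above its underside; y along its length, x across, z up.
- jaw_holder: Stone holder, fixed: two black rubber jaws, 101 wide and 225 long overall, on steel rods; clamp knob at +y end. Origin on the bench under the seat's middle; y along the stone's length, z up. Stone rests on ledges 20 mm up, at the ends; end walls and corner lips rise 13 mm more and flare: seat 191 x 77 mm at the bottom, 199 x 85 at the mouth. The stone's sides are free within 65 mm of the middle.
- drying_stand: Wooden drying stand, fixed: two notched light cross-pieces (62 mm either side of the middle, 24 thick) on runners 222 mm long with end pins. Origin on the bench under the seat's middle; y along the stone's length, z up. Stone rests 22 mm up; cheeks and pins rise 14 mm more; notch 77 mm wide at the bottom, 85 at the mouth; 194 mm between pins. The stone's sides are free within 48 mm of the middle.
- dish: The white glazed dish with a blue rim line, fixed to the bench, 126 (x) x 182 (y) mm outside, 108 x 164 mm inside; inner floor 5 mm and rim 12 mm above the bench. Origin on the bench under its centre; y along its length, z up. The half towards its -y end is empty at the start.
- rubber_pad: The teal rubber set-down pad, fixed to the bench, 105 (x) x 215 (y) mm, top 4 mm above the bench; empty at the start. Origin on the bench under its centre; y along its length.
- oil_bottle: Bystander: small amber oil bottle with a white pointed cap, 36 mm across, 132 mm high, standing behind the wooden drawer box (130 mm high, strips of wood on it to about 150 mm) in the middle of the bench; behind it the front edge of the wall cabinet hangs at x = 0.59 m from z = 0.26 m up, so swing the arm across on the near side. Origin at the centre of its underside.
- brush_cup: Bystander: dark beaker with brushes and sticks, beaker about 62 mm across and 74 mm high, 147 mm high with its brushes, at the right of the work. Origin near the centre of its underside.
Mind the look-alikes: they are no part of the job. Of the things that look like the part that bears coarse_mid, the larger one is meant.

How it is judged (in metres and radians):
At the end, for the whole second after the job is handed in: Finishing stone level on the holder's ledges (4 mm; 12 mm across, 15 along), pale stone flat on it within 20 x 35 mm of its middle; coarse stone level in the stand's notches (4 mm; 12 mm across, 18 along); dark stone flat on the dish's floor; all at rest (x of fine_mid in the frame of jaw_holder between -0.012 and 0.012 m and y of fine_mid in the frame of jaw_holder between -0.015 and 0.015 m and z of fine_mid in the frame of jaw_holder between 0.03 and 0.038 m and angle between the y axis of fine_mid and the y axis of jaw_holder, either way round below 0.15 rad and angle between each of fine_mid, coarse_mid's own z axis and vertical below 0.06 rad and x of coarse_mid in the frame of drying_stand between -0.012 and 0.012 m and y of coarse_mid in the frame of drying_stand between -0.018 and 0.018 m and z of coarse_mid in the frame of drying_stand between 0.036 and 0.044 m and angle between the y axis of coarse_mid and the y axis of drying_stand, either way round below 0.15 rad and x of nagura_mid in the frame of fine_mid between -0.02 and 0.02 m and y of nagura_mid in the frame of fine_mid between -0.035 and 0.035 m and z of nagura_mid in the frame of fine_mid between 0.016 and 0.026 m and angle between each of nagura_mid, dresser_mid's own z axis and vertical below 0.1 rad and x of dresser_mid in the frame of dish between -0.045 and 0.045 m and y of dresser_mid in the frame of dish between -0.075 and 0.075 m and z of dresser_mid in the frame of dish between 0.008 and 0.016 m and linear speed of each of fine_stone, coarse_stone, nagura, dresser below 0.01 m/s); the robot touches nothing.
It fails at once if the oil bottle is knocked over or pushed away (30 mm) (distance of oil_bottle from where it was at the start of the episode above 0.03 m or angle between oil_bottle's own z axis and vertical above 0.5 rad).
It fails at once if the brush cup is knocked over or pushed away (30 mm) (distance of brush_cup from where it was at the start of the episode above 0.03 m or angle between brush_cup's own z axis and vertical above 0.5 rad).
It also fails if it takes over 147 s, if anything falls off the work surface, if the arm or the gripper's body presses on something with over 40 N, if the wrist force passes 120 N, or if a joint passes its speed limit or range.

## Working session

There is one attempt and no reset: what is moved stays moved. The work goes in short steps, each a Python script; the robot and the scene stay as the last script left them, time stands still between calls to the robot, and variables do not carry over. Pictures are saved under pics/ and viewed, about 12 in all and at most 16, crops included, and the job is handed in when it is done.

```bash
mkdir -p pics; ls; cat > h.py <<'E'
import numpy as np, cv2
from rig import robot
def cloud(name):
    # world points per pixel; returns img, xyz(480,640,3)
    if name=="wrist":
        p=np.array(robot.read_position());R=np.array(robot.read_tcp_rot())
    img,d=robot.grab_frame(name); ci=robot.camera_info(name)
    f=240/np.tan(np.radians(ci["vfov"])/2)
    v,u=np.mgrid[0:480,0:640]
    c=np.stack([(u-ci["cx"])/f*d,(v-ci["cy"])/f*d,d,np.ones_like(d)],-1)
    if name=="wrist":
        T=np.eye(4);T[:3,:3]=R;T[:3,3]=p;M=T@np.array(ci["T_tool_cam"])
    else: M=np.linalg.inv(np.array(ci["view"]))
    X=(c@M.T)[...,:3]; X[d<=0]=np.nan
    return img,X
def save(n,img): cv2.imwrite(f"pics/{n}.png",cv2.cvtColor(img,cv2.COLOR_RGB2BGR))
E
python3 - <<'E'
from h import *
for n in("top","side"):
    i,X=cloud(n);save(n+"0",i);np.save(n+"0.npy",X);print(robot.camera_info(n))
print(robot.camera_info("wrist"),robot.read_t(),robot.read_tcp_rot())
E
```

```text
pics
{'vfov': 45.451730278655035, 'cx': 327.4126233999339, 'cy': 237.0080254649005, 'view': array([[-4.99014645e-04, -9.99918596e-01,  1.27496042e-02,
        -1.26777313e-01],
       [-9.91704014e-01, -1.14401814e-03, -1.28537310e-01,
         3.35223785e-01],
       [ 1.28541433e-01, -1.27079757e-02, -9.91622714e-01,
         1.54531079e+00],
       [ 0.00000000e+00,  0.00000000e+00,  0.00000000e+00,
         1.00000000e+00]])}
{'vfov': 47.514755640299676, 'cx': 328.65948732267736, 'cy': 239.3233633711302, 'view': array([[ 8.88773908e-01, -4.58345262e-01, -7.49033168e-04,
        -3.53623226e-01],
       [-2.44356584e-01, -4.72446179e-01, -8.46808401e-01,
         9.11957666e-02],
       [ 3.87776741e-01,  7.52804243e-01, -5.31897520e-01,
         1.53658623e+00],
       [ 0.00000000e+00,  0.00000000e+00,  0.00000000e+00,
         1.00000000e+00]])}
{'vfov': 67.89180804472637, 'cx': 324.23863917796945, 'cy': 241.57502646857515, 'T_tool_cam': array([[ 1.94440770e-04, -9.70043937e-01, -2.42929459e-01,
         6.55933860e-02],
       [ 9.99999770e-01,  3.46370543e-04, -5.82695571e-04,
         3.47771084e-04],
       [ 6.49383914e-04, -2.42929289e-01,  9.70043782e-01,
        -1.57547544e-01],
       [ 0.00000000e+00,  0.00000000e+00,  0.00000000e+00,
         1.00000000e+00]])} 0.1 [[-8.93071488e-01 -4.49914053e-01 -8.13392435e-04]
 [-4.49914759e-01  8.93070624e-01  1.25301231e-03]
 [ 1.62669043e-04  1.48498683e-03 -9.99998884e-01]]
```

View pics/top0.png

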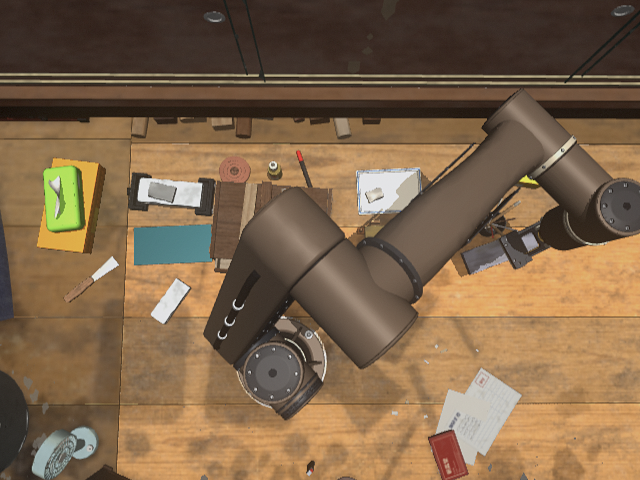

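View pics/side0.png

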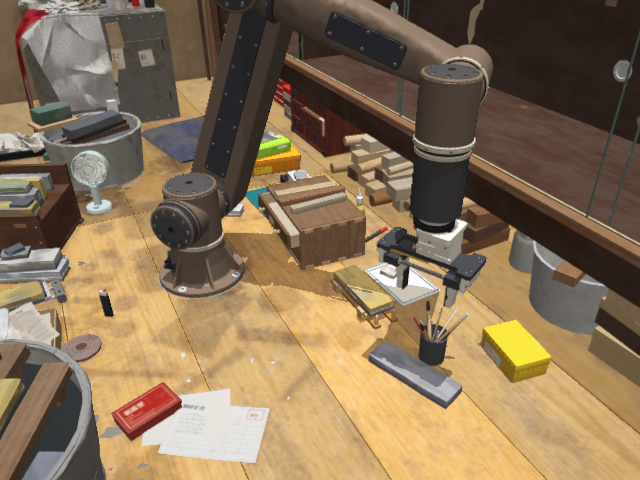

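Top view: the holder with coarse and dark stones is at (172,193), the pad at (172,244), the drawer box at (270,215), the bottle at (274,168) and the dish at (390,190). The arm hides the stand at about (370,230), which shows in the side view at (365,290). I'll lift the arm and move it left to uncover the right side.

```bash
cat >> h.py <<'E'
def down(a):  # a: world angle (deg) of tool x axis; tool z down
    a=np.radians(a); x=np.array([np.cos(a),np.sin(a),0]); z=np.array([0,0,-1.]); y=np.cross(z,x)
    return np.stack([x,y,z],1)
E
python3 - <<'E'
from h import *
X=np.load("top0.npy")
for n,(u,v) in dict(coarse=(200,193),dresser=(160,191),pad=(172,244),box=(230,200),bottle=(274,165),dishc=(385,205),nag=(375,195),hold_l=(135,192),hold_r=(207,195)).items(): print(n,X[v,u].round(3))
robot.servo_line([0.304,-0.603,0.40],speed=0.3)
for a in(-90,180,90):
  for p in([0.45,0.2,0.4],[.5,.3,.4]): print(a,p,robot.ik(p,down(a)))
robot.goto([0.45,0.2,0.4],down(180))
i,X=cloud("wrist");save("w1",i);np.save("w1.npy",X)
i,X=cloud("top");save("top1",i[100:300,100:560].repeat(1,0));np.save("top1.npy",X)
cv2.imwrite("pics/top1.png",cv2.resize(cv2.cvtColor(i[110:330,100:500],cv2.COLOR_RGB2BGR),None,fx=2,fy=2,interpolation=cv2.INTER_CUBIC))
print(robot.read_t(),robot.read_qpos())
E
```

```text
coarse [0.45  0.218 0.055]
dresser [0.453 0.321 0.069]
pad [0.317 0.3   0.01 ]
box [0.417 0.125 0.127]
bottle [0.514 0.014 0.109]
dishc [ 0.427 -0.287  0.01 ]
nag [ 0.452 -0.258  0.025]
hold_l [0.458 0.4   0.031]
hold_r [0.45  0.203 0.032]
-90 [0.45, 0.2, 0.4] [ 46.88505866  -0.90561253  -3.66070943   0.         -87.2449031
 -46.88505866]
-90 [0.5, 0.3, 0.4] [ 50.16786031   8.34607132   6.36977953   0.         -88.02370821
 -50.16786031]
180 [0.45, 0.2, 0.4] [  46.88505866   -0.90561253   -3.66070943    0.          -87.2449031
 -136.88505866]
180 [0.5, 0.3, 0.4] [  50.16786031    8.34607132    6.36977953    0.          -88.02370821
 -140.16786031]
90 [0.45, 0.2, 0.4] [ 46.88505866  -0.90561253  -3.66070943   0.         -87.2449031
 133.11494134]
90 [0.5, 0.3, 0.4] [ 50.16786031   8.34607132   6.36977953   0.         -88.02370821
 129.83213969]
3.7917 [ 4.68315810e+01 -8.92286698e-01 -3.65586672e+00  3.47684014e-04
 -8.72456689e+01 -1.36876686e+02]
```

View pics/top1.png

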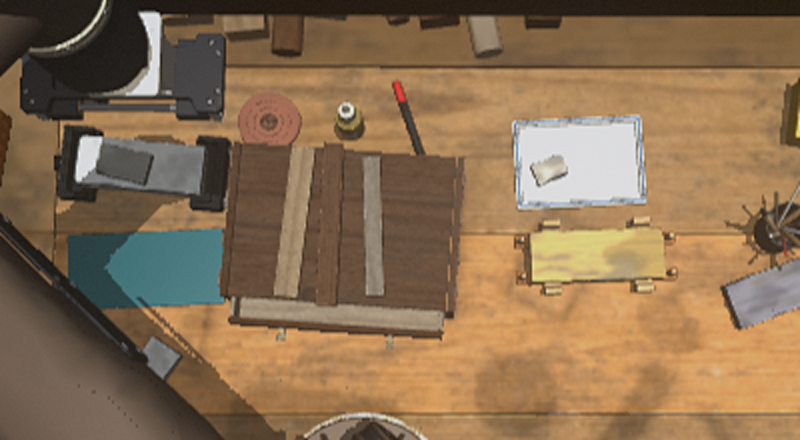

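View pics/w1.png

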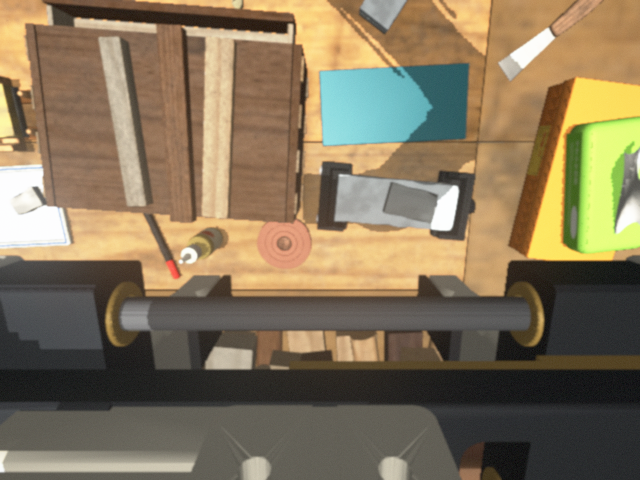

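Top1 (2x crop): coarse stone (145,165) sits in the black holder with the dark slip at (125,162). The ochre stone (597,255) is in the stand, the pale stone (549,170) is in the dish, and the bottle is at (348,118). The grey stones at (160,355) and (790,290) are loose look-alikes, as is the grey block at w1 (378,12). The coarse stone meant is the one in the holder under the dark slip. W1 shows the holder at (396,200). Next I measure them.

```bash
cat >> h.py <<'E'
def rect(X,img,lo,hi,zr,col=None,name=""):
    m=(X[...,0]>lo[0])&(X[...,0]<hi[0])&(X[...,1]>lo[1])&(X[...,1]<hi[1])&(X[...,2]>zr[0])&(X[...,2]<zr[1])
    if col is not None: m&=col(img.astype(int))
    m=m.astype(np.uint8); m=cv2.morphologyEx(m,cv2.MORPH_OPEN,np.ones((3,3),np.uint8))
    n,l,s,_=cv2.connectedComponentsWithStats(m)
    if n<2: print(name,"none");return
    m=l==1+s[1:,4].argmax(); P=X[m]
    (c,(w,h),a)=cv2.minAreaRect((P[:,:2]*1000).astype(np.float32))
    if w>h: w,h,a=h,w,a+90      # a: angle of short side from +x
    a=(a+90)%180-90
    print(f"{name}: c=({c[0]:.1f},{c[1]:.1f}) w={w:.1f} l={h:.1f} ang={a:.1f} z={np.median(P[:,2])*1000:.1f} n={m.sum()}")
    return np.array(c)/1000,a
teal=lambda i:(i[...,2]>i[...,0]+30)&(i[...,1]>i[...,0]+30)
dark=lambda i:i.max(-1)<115
light=lambda i:i.min(-1)>120
black=lambda i:i.max(-1)<75
E
python3 - <<'E'
from h import *
for f,c in(("w1","w1"),("top0","top0")):
    X=np.load(c+".npy"); img=cv2.cvtColor(cv2.imread(f"pics/{f}.png"),cv2.COLOR_BGR2RGB)
    L=(.37,.19);H=(.53,.43)
    print(f)
    rect(X,img,L,H,(.062,.08),None,"dresser")
    rect(X,img,L,H,(.045,.08),None,"coarse")
    rect(X,img,L,H,(.018,.08),None,"holder")
    rect(X,img,L,H,(.018,.04),black,"jaw1")
    rect(X,img,(.2,.15),(.42,.45),(-.01,.025),teal,"pad")
    rect(X,img,(.2,-.02),(.55,.2),(.11,.17),None,"box")
X=np.load("top1.npy");img=np.zeros((480,640,3),np.uint8)
L=(.2,-.5);H=(.40,-.1)
rect(X,img,L,H,(.040,.06),None,"fine");rect(X,img,L,H,(.015,.06),None,"stand")
L=(.35,-.5);H=(.6,-.1)
rect(X,img,L,H,(.015,.03),None,"nag")
im=cv2.imread("pics/top1.png");im=cv2.resize(im,(400,220),interpolation=cv2.INTER_AREA);I=np.zeros((480,640,3),np.uint8);I[110:330,100:500]=im[...,::-1]
rect(X,I,(.35,-.5),(.6,-.1),(-.01,.03),light,"dish")
E
```

```text
w1
dresser: c=(452.9,319.9) w=43.1 l=70.2 ang=-13.3 z=68.6 n=1514
coarse: c=(454.3,300.9) w=66.8 l=170.0 ang=-5.5 z=55.3 n=5510
holder: c=(456.4,309.7) w=101.0 l=236.8 ang=-4.5 z=54.3 n=8336
jaw1: c=(458.1,388.1) w=39.0 l=89.1 ang=79.1 z=27.5 n=495
pad: c=(318.2,300.2) w=102.9 l=211.5 ang=2.5 z=3.3 n=10669
box: c=(346.1,75.1) w=199.0 l=238.8 ang=87.8 z=130.4 n=34193
top0
dresser: c=(450.4,318.5) w=42.2 l=73.0 ang=-13.4 z=69.0 n=386
coarse: c=(452.9,299.1) w=68.2 l=171.5 ang=-5.1 z=56.4 n=1524
holder: c=(454.0,302.2) w=102.1 l=227.0 ang=-4.6 z=52.8 n=2341
jaw1: c=(460.9,396.5) w=41.8 l=100.7 ang=88.6 z=30.3 n=281
pad: c=(317.3,301.6) w=102.5 l=212.9 ang=2.7 z=3.2 n=2767
box: c=(362.9,78.6) w=182.7 l=202.4 ang=86.0 z=130.6 n=3145
fine: c=(330.8,-317.4) w=70.0 l=181.4 ang=3.0 z=49.2 n=1662
stand: c=(332.0,-317.6) w=101.5 l=181.6 ang=1.8 z=48.4 n=1924
nag: c=(454.1,-256.2) w=20.1 l=40.1 ang=24.7 z=18.4 n=63
dish: c=(469.6,-300.0) w=132.2 l=182.1 ang=2.5 z=5.8 n=2831
```

```bash
cat >> h.py <<'E'
def via(z=0.30): robot.goto([0.42,0.0,z],down(-90))
def pick(x,y,s,z,hover=0.12,op=1.0,lift=0.2):
    robot.move_gripper(op); R=down(-90+s)
    robot.goto([x,y,z+hover],R); robot.servo_line([x,y,z+.02],speed=.15); robot.servo_line([x,y,z],speed=.04)
    print("at",np.round(robot.read_position(),4),"F",np.round(robot.read_force(),1))
    robot.move_gripper(0.0); w=robot.read_grip_width()
    robot.servo_line([x,y,z+.03],speed=.06); robot.servo_line([x,y,lift],speed=.2)
    print("width",w*88,robot.read_grip_width()*88,"F",np.round(robot.read_force(),1),"t",robot.read_t())
def place(x,y,s,z,rel=1.0,hover=0.12,lift=0.2):
    R=down(-90+s)
    robot.goto([x,y,z+hover],R); robot.servo_line([x,y,z+.03],speed=.15); robot.servo_line([x,y,z],speed=.04)
    print("at",np.round(robot.read_position(),4),"F",np.round(robot.read_force(),1))
    robot.move_gripper(rel); robot.servo_line([x,y,z+.05],speed=.08); robot.servo_line([x,y,lift],speed=.2)
    print("placed t",robot.read_t())
E
python3 - <<'E'
from h import *
pick(.4522,.3195,-13.3,.059)
i,X=cloud("wrist");save("w2",i)
E
```

```text
at [0.4522 0.3195 0.0589] F [ 0.6 -0.4 -1.2]
width 43.15762199982068 43.46174910401357 F [-0.6 -0.4 -2.1] t 8.7083
```

View pics/w2.png

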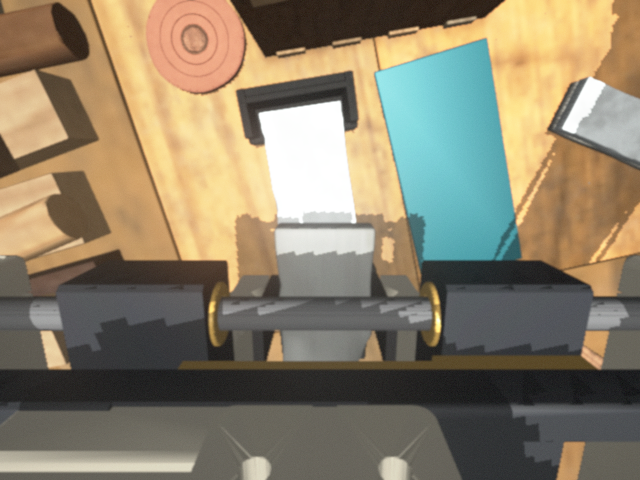

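The dark slip is held (width 43 mm); it shows at w2 (322,290). I'll measure the dish and stand from nearby on the way over.

```bash
python3 - <<'E'
from h import *
robot.servo_line([.4522,.3195,.27],speed=.25)
via(.32)
robot.goto([.42,-.10,.36],down(-90))
img,X=cloud("wrist");save("w3",img);np.save("w3.npy",X)
L=(.2,-.5);H=(.40,-.1)
rect(X,img,L,H,(.040,.06),None,"fine");rect(X,img,L,H,(.015,.06),None,"stand")
rect(X,img,(.37,-.45),(.54,-.1),(.013,.03),None,"nag")
rect(X,img,(.39,-.42),(.6,-.18),(.003,.03),light,"dish")
rect(X,img,(.39,-.42),(.6,-.18),(.009,.014),None,"rim")
print(robot.read_t())
E
```

```text
fine: c=(331.5,-282.1) w=68.7 l=111.4 ang=2.1 z=49.2 n=5784
stand: c=(329.6,-281.0) w=102.3 l=115.7 ang=-5.4 z=49.1 n=6548
nag: c=(456.0,-256.6) w=30.4 l=45.3 ang=23.5 z=17.9 n=798
dish: c=(467.2,-281.4) w=126.0 l=147.4 ang=2.9 z=5.1 n=10739
rim: c=(408.9,-281.2) w=16.0 l=138.3 ang=-1.1 z=11.0 n=699
10.9833
```

View pics/w3.png

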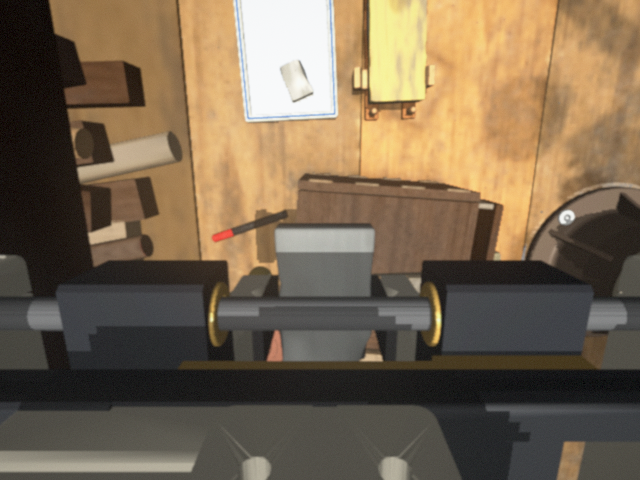

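```bash
python3 - <<'E'
from h import *
place(.470,-.339,2.7,.0095,rel=.6,lift=.27)
via(.30)
robot.goto([.45,.25,.27],down(-95))
pick(.4536,.300,-5.3,.026,lift=.14)
img,X=cloud("top");save("top2",img);np.save("top2.npy",X)
rect(X,img,(.39,-.42),(.6,-.18),(.013,.03),None,"stone dish")
rect(X,img,(.39,-.42),(.6,-.28),(.01,.03),dark,"dresser")
print(np.round(robot.read_position(),4))
E
```

```text
at [ 0.4702 -0.3391  0.0096] F [-0.3 -0.1 -0.4]
placed t 16.3333
at [0.4536 0.3    0.0258] F [ 0.3 -0.4  1. ]
width 67.23846304929626 67.48419104771159 F [-0.4 -0.7 -8. ] t 23.175
stone dish: c=(467.7,-338.9) w=40.6 l=70.7 ang=0.6 z=18.3 n=307
dresser none
[0.4525 0.299  0.1382]
```

```bash
python3 - <<'E'
from h import *
robot.servo_line([.4536,.30,.16],speed=.2)
place(.318,.301,2.6,.0112,lift=.2,hover=.14)
robot.goto([.42,.46,.36],down(-90))
img,X=cloud("wrist");save("w4",img);np.save("w4.npy",X)
L=(.37,.17);H=(.53,.43)
rect(X,img,L,H,(.010,.08),None,"holder")
rect(X,img,L,H,(.028,.04),None,"jaw top")
rect(X,img,(.2,.15),(.40,.45),(.03,.05),None,"coarse")
print(robot.read_t())
E
```

```text
at [0.3181 0.3011 0.0112] F [-0.1 -0.4 -7.2]
placed t 28.0833
holder: c=(457.1,318.9) w=101.1 l=220.0 ang=-4.5 z=19.3 n=6626
jaw top: c=(463.1,395.5) w=40.4 l=101.1 ang=85.4 z=32.4 n=1117
coarse: c=(317.1,302.3) w=67.0 l=169.1 ang=2.6 z=39.2 n=7834
29.1083
```

View pics/w4.png

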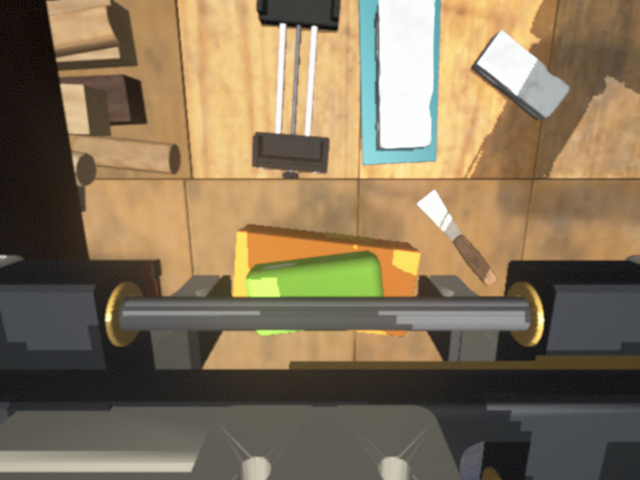

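The empty holder is at w4 (295,85) and the coarse stone lies on the pad at (405,75). Holder centre is about (0.4556, 0.3035), -4.5°, and the estimates agree. Next: finishing stone to holder.

```bash
python3 - <<'E'
from h import *
via(.30)
robot.goto([.35,-.15,.36],down(-90))
img,X=cloud("wrist");np.save("w5.npy",X)
rect(X,img,(.2,-.46),(.40,-.1),(.040,.06),None,"fine")
rect(X,img,(.2,-.46),(.40,-.1),(.015,.06),None,"stand")
pick(.3323,-.3166,2.6,.027,lift=.27)
via(.30)
robot.goto([.4556,.3035,.2],down(-94.5))
place(.4556,.3035,-4.5,.0258,lift=.2)
robot.goto([.42,.42,.36],down(-90))
img,X=cloud("wrist");save("w6",img);np.save("w6.npy",X)
rect(X,img,(.37,.17),(.53,.43),(.040,.06),None,"fine")
rect(X,img,(.37,.17),(.53,.43),(.028,.038),None,"jaw")
img,X=cloud("top");save("top3",img);np.save("top3.npy",X)
rect(X,img,(.37,.17),(.53,.43),(.040,.06),None,"fine top")
rect(X,img,(.2,-.46),(.40,-.1),(.015,.06),None,"stand")
E
```

```text
fine: c=(332.4,-307.1) w=68.9 l=160.8 ang=2.2 z=49.1 n=7977
stand: c=(333.2,-310.0) w=100.9 l=166.7 ang=1.8 z=48.9 n=9062
at [ 0.3322 -0.3166  0.0268] F [ 0.2 -0.5 -0.1]
width 69.272734730421 69.29446464243385 F [-0.3  0.8 -6.6] t 36.65
at [0.4557 0.3037 0.0258] F [-0.3 -0.2 -6.7]
placed t 43.2417
fine: c=(454.1,303.0) w=68.9 l=180.8 ang=-4.6 z=46.9 n=8383
jaw: c=(448.4,211.4) w=41.0 l=100.9 ang=85.2 z=32.6 n=1465
fine top: c=(452.9,301.7) w=70.0 l=182.0 ang=-4.7 z=46.9 n=1586
stand: c=(333.8,-382.0) w=25.0 l=100.6 ang=-88.2 z=22.3 n=327
```

View pics/w6.png

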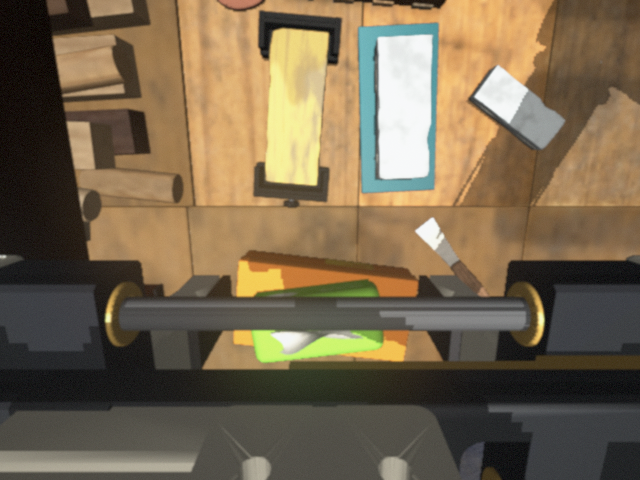

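The finishing stone sits in the holder at w6 (297,105), inside both jaws. Its top is at 46.9 mm against 48 expected, the usual -1 mm bias. Now I'll fix the stand's centre from the clouds.

```bash
python3 - <<'E'
from h import *
img=np.zeros((480,640,3),np.uint8)
X=np.load("top3.npy")
rect(X,img,(.25,-.41),(.41,-.355),(.015,.045),None,"cross -y")
rect(X,img,(.25,-.30),(.41,-.22),(.015,.045),None,"cross +y")
for lo,hi in(((.25,-.41),(.335,-.355)),((.335,-.41),(.41,-.355)),((.25,-.30),(.335,-.22)),((.335,-.30),(.41,-.22))):
    rect(X,img,lo,hi,(.028,.045),None,"cheek")
X=np.load("w5.npy")
for lo,hi in(((.25,-.41),(.295,-.355)),((.37,-.41),(.41,-.355)),((.25,-.30),(.295,-.22)),((.37,-.30),(.41,-.22))):
    rect(X,img,lo,hi,(.028,.045),None,"w cheek")
E
```

```text
cross -y: c=(333.8,-382.0) w=25.0 l=100.6 ang=-88.2 z=22.3 n=327
cross +y: c=(330.4,-258.4) w=24.3 l=101.9 ang=-88.4 z=23.1 n=318
cheek: c=(287.6,-382.4) w=6.5 l=22.8 ang=0.4 z=34.1 n=27
cheek: c=(380.0,-379.2) w=8.4 l=22.6 ang=4.7 z=35.5 n=29
cheek: c=(283.7,-259.2) w=8.8 l=19.4 ang=0.2 z=34.7 n=27
cheek: c=(375.1,-253.6) w=6.5 l=17.1 ang=0.9 z=34.1 n=21
w cheek: c=(290.3,-381.5) w=9.2 l=21.9 ang=2.0 z=34.5 n=173
w cheek: c=(381.0,-379.5) w=9.5 l=23.6 ang=-0.6 z=34.5 n=200
w cheek: c=(286.3,-259.3) w=9.8 l=23.3 ang=2.8 z=34.6 n=157
w cheek: c=(377.2,-255.9) w=9.9 l=23.3 ang=4.8 z=34.2 n=151
```

```bash
python3 - <<'E'
from h import *
pick(.3172,.3018,2.6,.0108,lift=.27,hover=.15)
via(.30)
robot.goto([.3336,-.319,.2],down(-88.2))
place(.3336,-.319,1.8,.0293,lift=.25)
robot.goto([.38,-.16,.34],down(-90))
img,X=cloud("wrist");save("w7",img)
rect(X,img,(.2,-.46),(.40,-.1),(.045,.07),None,"coarse")
rect(X,img,(.41,-.30),(.54,-.1),(.013,.03),None,"nag")
rect(X,img,(.41,-.40),(.54,-.29),(.013,.03),None,"dresser")
print(robot.read_t())
E
```

```text
at [0.3172 0.3017 0.0106] F [-0.8  0.6  0.4]
width 67.16168997321577 67.20574951893532 F [ 0.1 -0.4 -6.9] t 49.4667
at [ 0.3337 -0.3191  0.0292] F [ 0.4 -0.3 -6.5]
placed t 56.3333
coarse: c=(332.2,-312.2) w=66.5 l=156.4 ang=1.8 z=57.1 n=8331
nag: c=(455.8,-256.7) w=30.8 l=45.1 ang=22.8 z=17.6 n=808
dresser: c=(468.7,-338.5) w=42.9 l=70.2 ang=2.6 z=17.9 n=2106
57.1583
```

View pics/w7.png

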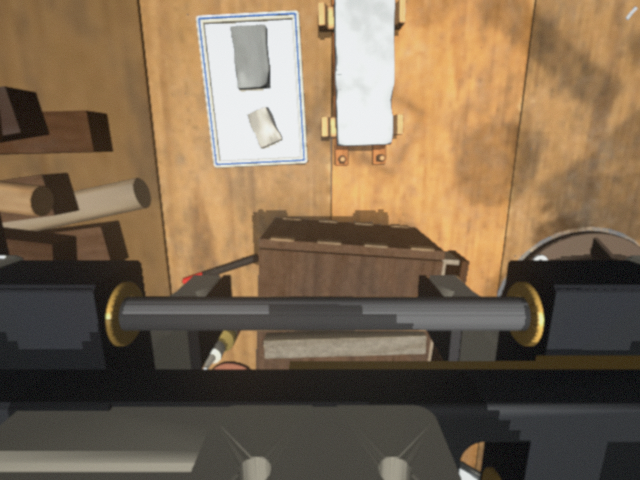

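Coarse stone is seated in the stand at w7 (365,75), dark slip at (252,55), pale stone at (265,128). Now the pale stone.

```bash
python3 - <<'E'
from h import *
robot.move_gripper(.48)
pick(.4575,-.2560,23,.010,op=.48,lift=.27)
via(.30)
robot.goto([.4548,.3033,.22],down(-94.5))
place(.4548,.3033,-4.5,.0540,rel=.6,lift=.22)
robot.goto([.42,.42,.36],down(-90))
img,X=cloud("wrist");save("w8",img)
rect(X,img,(.37,.17),(.53,.43),(.040,.07),None,"fine")
rect(X,img,(.37,.17),(.53,.43),(.055,.08),None,"nag")
img,X=cloud("top")
rect(X,img,(.2,-.46),(.40,-.1),(.045,.07),None,"coarse top")
rect(X,img,(.41,-.40),(.54,-.2),(.013,.03),None,"dresser")
m=(X[...,0]>.25)&(X[...,0]<.41)&(X[...,1]>-.46)&(X[...,1]<-.18)&(X[...,2]>.05)
for n,(P) in dict(coarse=X[m]).items():
    A=np.c_[P[:,:2],np.ones(len(P))];print(n,"tilt",np.linalg.lstsq(A,P[:,2],rcond=None)[0].round(4))
print(robot.read_t())
E
```

```text
at [ 0.4574 -0.256   0.0098] F [ 0.1 -0.   0.1]
width 30.794669316253295 31.026936863540225 F [-0.2 -0.3 -0.4] t 63.0333
at [0.4549 0.3034 0.0541] F [ 0.3 -0.7 -0.6]
placed t 69.3333
fine: c=(454.4,302.9) w=69.0 l=180.9 ang=-4.8 z=47.1 n=8380
nag: c=(454.2,303.3) w=29.4 l=45.2 ang=-2.5 z=60.7 n=933
coarse top: c=(330.9,-320.0) w=67.7 l=171.2 ang=1.7 z=57.1 n=1537
dresser: c=(467.5,-338.5) w=41.5 l=71.2 ang=-2.2 z=18.1 n=310
coarse tilt [-0.0027  0.0011  0.0585]
70.2
```

View pics/w8.png

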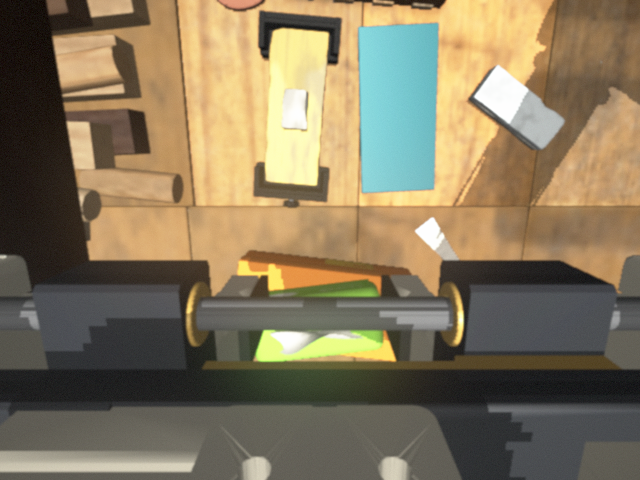

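The pale stone lies flat at the middle of the finishing stone, at w8 (295,108). The arm is clear of everything, so I'm handing in.

```bash
python3 -c "
from rig import robot
robot.job_done();print(robot.read_t())"
```

```text
the job is handed in; nothing more can be done
the job is handed in; nothing more can be done
```

The changeover is done and handed in at about 70 s of the 147 s allowed, with the arm clear of everything. The hand-in reports no verdict.

I moved the dark stone to the dish, the coarse stone to the pad, the finishing stone to the holder, the coarse stone to the stand, and the pale stone onto the finishing stone.

Last checks from the camera images:

| Item | Position found | Height |
|---|---|---|
| Finishing stone | within about 1.5 mm of the holder's centre, angle within 0.3° | top at 47 mm (48 expected) |
| Pale stone | within about 1 mm of the finishing stone's middle, turned about 2° | top at 60.7 mm (62 expected) |
| Coarse stone | within about 3 mm of the stand's centre, angle within 0.1°, tilt under 0.003 rad | top at 57.1 mm (58 expected) |
| Dark stone | flat in the −y half of the dish | top at 18 mm (19 expected) |

- **Heights:** all read about 1 mm low, as camera readings did throughout, so I take that as calibration bias.
- **Camera disagreement:** the top and wrist cameras differ by about 1.5 mm sideways, within calibration. Most of the coarse stone's 3 mm comes from this.
- **Bottle and cup:** I did not measure the oil bottle or brush cup again at the end. No move was planned near either, and the tool-force readings showed little beyond the carried weight.

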